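Fold the dust flap and shut the drone repair case

TASK

Close up the drone repair case: first push the upright orange flap all the way down so it lies flat over the small-parts compartments, and only then swing the dark cover over and press it fully shut. Push gently, with the fingertips only, without leaning hard on the thin plastic; do not pick up or shift the drone in the case or the battery, jar and screwdriver beside it, and finish with the hand clear of everything.

Things in the scene. Friction and masses are not known exactly. Their poses are not given: they have to be found in the camera images.
- case: Pale grey open case, fixed, on a black foam block that lifts its underside 8 to 50 mm above the bench (varies). 200 (x) x 200 (y) x 70 mm (z), walls 6 mm. Origin: centre of the case's own underside; z up, x along its length, y from the flap's side (-y) to the cover hinge's side (+y). Yaw within 0.6 rad. Compartments in the -y half, drone's well in the +y half, 50 mm high divider at y = 4 mm.
- cover (a joint): Cover angle, rad: 0 = shut, flat on the rim; 1.57 = upright; stop at 1.85 (leaning away from the case). Starts at 1.45 to 1.75. A flat dark slab 200 x 200 x 12 mm, 0.25 kg, hinged along the case's +y rim. Stiff hinge (0.4 N m friction): it stays where left and must be pushed all the way, first from behind on its outer face, at last down from above. Not onto a raised flap. 50 N breaks it.
- cover_hinge (a point): Middle of the cover's hinge line, which runs along the case's x axis: at (0, +100, 70) mm in the case's frame, on the case's rim; the cover's inner face passes through this line and its outer face lies 12 mm from it.
- cover_edge (a point): Middle of the cover's free edge, on its outer face: 200 mm from the hinge line along the cover. It is about 200 mm above the hinge line when the cover stands upright and 12 mm above it when shut.
- flap (a joint): Flap angle, rad: 0 = folded flat (level, top face 12 mm below the rim); 1.57 = upright; stop at 1.8 (leaning out to the case's -y side). Starts at 1.4 to 1.7. Orange plate, 184 mm long in x, 86 mm hinge to free edge, 5 mm thick. Folds toward the case's +y. Stiff hinge (0.06 N m friction): stays where left, must be pushed down to its stop; 50 N breaks it.
- flap_hinge (a point): Middle of the flap's hinge line, which runs along the case's x axis: at (0, -88, 55) mm in the case's frame, in the middle of the plate's thickness.
- flap_edge (a point): Middle of the flap's free edge, mid-thickness: 86 mm from the hinge line. About 86 mm above the hinge line when upright, level with it when folded flat.
- drone: Loose grey drone with folded arms, about 145 x 70 x 46 mm, 0.25 kg, lying lengthwise along the case's x in the case's +y half, its top about 18 mm below the case's rim. To be left in place. Origin: centre of its underside, z up.
- battery: Loose dark battery pack with a yellow band, 75 x 40 x 24 mm, lying on the bench beyond the case's -y side, near the jar. To be left alone. Origin: centre of its underside.
- jar: Loose small screw jar with a red cap, 44 mm across and 50 mm high, standing on the bench beyond the case's -y side. To be left alone. Origin: centre of its underside.
- screwdriver: Loose screwdriver, 160 mm long, lying on the bench beyond the case's +y side, under or beside the open cover. To be left alone. Origin: on its underside, its long axis along x.
Not all that is in view belongs to the job. What is meant by the drone is not pink or yellow, and is the smaller of those in its own colour.

How it is judged:
On the way, in this order (a step that is already met when the one before it is completed fails the run):
1. the flap lies flat while the cover still stands open (value of joint flap below 0.12 rad and value of joint cover above 1 rad), for 0.2 s.
2. the cover is shut over the folded flap (value of joint cover below 0.04 rad and value of joint flap below 0.12 rad), for 0.2 s.
At the end, for the whole second after the job is handed in: The flap is folded flat (within 0.12 rad) and the cover is fully shut over it (within 0.04 rad, 8 mm at its edge); the drone still lies at rest in its well, and drone, battery, jar and screwdriver are within 30 mm of where they began (all of step 2 and linear speed of drone below 0.05 m/s and distance of each of drone, battery, jar, screwdriver from where it was at the start of the episode below 0.03 m); the robot touches nothing.
It fails at once if the cover was swung down while the flap still stood up (value of joint cover below 0.9 rad and value of joint flap above 0.4 rad).
It fails at once if the drone was shifted or picked up (distance of drone from where it was at the start of the episode above 0.03 m).
It fails at once if the battery, jar or screwdriver was shifted or picked up (distance of any of battery, jar, screwdriver from where it was at the start of the episode above 0.03 m).
It fails at once if the flap or the cover was pressed too hard (contact force between the fingers and flap above 50 N or contact force between the fingers and cover above 50 N).
It also fails if it takes over 61 s, if anything falls off the work surface, if the arm or the gripper's body presses on something with over 40 N, if the wrist force passes 120 N, or if a joint passes its speed limit or range.

ROBOT

A 6-joint arm with a two-finger parallel gripper is mounted at the origin on the work surface. World frame = base frame: x ahead of the robot, y to its left, z up, the work surface at z = 0. Lengths are in m, angles in rad, forces in N, time in s.
With the tool pointing down it reaches from about 0.35 to 0.975 m from the base axis. Payload 4.9 kg.
Tool frame: the origin (TCP) lies at the very end of the fingers, on their centre line; the grasp point (between the pads) lies 19 mm behind it (pinch_z is the distance from the TCP to the grasp point, in m); z points along the fingers, y is the line along which they close (so a half turn about z gives the same grasp; the last joint's range is limited). The gripper opens to 85 mm and grips with 20 to 120 N. Pads are 22 mm wide; open, the fingers measure 114 mm over their backs; the gripper's body (76 mm by 85 mm) begins 54 mm behind the grasp point. The pads swing forward as they close: fully open they stand 13 mm farther back than shut.
Start: joints at [1.152, 0.053, 1.613, -0, 1.476, -0.119], TCP at [0.185, 0.597, 0.231] pointing down, gripper open.
Joint ranges: [-3.01, 3.01], [-1.01, 2.22], [0.06, 2.58], [-1.02, 4.17], [0.09, 2.62], [-3.14, 3.14]. Speed limits (rad/s): [2.57, 2.57, 3.14, 3.14, 3.14, 3.14].

INTERFACE

Orientations are given as a unit quaternion [w, x, y, z].
In Python, from plant import * gives the robot as it stands. The module is installed in compiled form; this text tells all that it offers.
- The arm moves only by the tool play_rows, never from a script. Its arguments are lists of equal length, an entry for each row: "linear": the shift along the world's x, y, z in m, a list of three; "turn": the turn about the world's z in degrees. A call has 1 to 8 rows; each row shifts and turns the commanded pose from where the row before left it; what a row does not reach is not made up. A row lasts 1/8 s, in which the tool goes at most 62.5 mm and 10.7 degrees, less where a joint would pass 70% of its speed; a pose out of reach is approached as far as the arm can. A call is refused whole if a number of a shift passes 0.0625 or a number of a turn 10.7, either way. A call with a gripper value outside its range is refused whole. "hand" is the finger opening in m, from 0 to 0.0854, set as the call begins (left out, the last holds). The fingers move at their own pace and stop on an object; the grip force is fixed at half the most. Time passes only in rows, so rows that do not move let the fingers close. It gives the time, the measured TCP pose, the force, the opening and the grip force at its end, in the units of the state.
- state(): the state, without advancing time (a new reading comes with each control period).
- grab_frame(name): name is "scene" or "side" or "wrist"; returns the picture (384x512x3 uint8, red, green, blue); there is no depth.
- camera_info(name): a dict with "camera_matrix" (3x3 intrinsics, pixels), "origin" and "attitude" of the camera in the world; the wrist camera has in their place "mount" (4x4, takes a point from camera to tool coordinates, whose origin is the TCP and whose axes are the flange's). Camera axes: x right, y down, z forward; pixel columns grow to the right and rows downward; lengths in m; the calibration is good to about 2 mm. A picture is of the moment at which its call begins: read the wrist's pose just before it. camera_info takes no time and is no camera call.
- job_done(): hands the job in; it is judged then, once.
Trained networks look in the newest picture that a camera, given by its name, has taken for a name from the list of things; names that differ only in an ending like _2 or _b are one class to them, and where a whole thing is asked for, a point or a joint stands for the part that bears it (a point fixed in the world has none). Each returns a list of dicts, best first, with "p" (0 to 1); they miss things now and then, are a little off and sometimes report something else, mostly with a low value. They report only what shows in the picture. A call takes as long as a camera call. They do not tell look-alikes from the thing itself.
- trace(camera, thing): "region" (384x512 bool, what is visible of it) and "location" ([column, row] in pixels, amid what is visible of it).
The state is a dict: "time": time; "joint_pos": joint angles; "joint_vel": joint speeds; "joint_efforts": joint torques, N m; "tool_pos": TCP position; "tool_rot": TCP orientation; "contact_force": force on the tool from outside, world axes, zero at the start; "ft_torque": the same for the moment, N m; "gripper_width": opening from 0.0 (shut) to 1.0 (fully open); "grasp_force": force on a finger pad.
Only numpy, scipy, OpenCV 4.12 (cv2) and the standard library are available. Lean on these libraries where they do the work, as an engineer would, in place of code of your own. Each camera call takes 0.05 s, during which the arm holds its last target. There are 200 camera calls.

## Working session

There is one attempt and no reset: what is moved stays moved. The work goes in short steps, Python scripts to look and compute and a tool call to move; the robot and the scene stay as the last step left them, time stands still between calls to the robot, and variables do not carry over. Pictures are saved under pics/ and viewed, at most 10 in all, crops included, and the job is handed in when it is done.

Besides the shell and the picture viewer there is one more tool, called after "Emit:" by a JSON object that holds its "api" and its "payload", one argument or row to a line. play_rows: Moves the arm, as the interface text tells. Its arguments: {"type":"object","properties":{"linear":{"type":"array","items":{"type":"array","items":{"type":"number"}}},"turn":{"type":"array","items":{"type":"number"}},"hand":{"type":"number"}},"required":["linear","turn"]}

```bash
mkdir -p pics
python3 - <<'E'
from plant import *
import cv2,numpy as np
ims=[]
for c in ["scene","side"]:
    im=grab_frame(c); ims.append(im)
    i=camera_info(c); print(c,np.round(i["camera_matrix"],1).tolist(),np.round(i["origin"],4),np.round(i["attitude"],4).tolist())
    for t in ["case","cover","flap","drone","battery","jar","screwdriver","cover_hinge","cover_edge","flap_hinge","flap_edge"]:
        try:
            r=trace(c,t); print(t,[(round(d["p"],2),np.round(d["location"]).tolist(),int(d["region"].sum())) for d in r])
        except Exception as e: print(t,e)
for n,im in zip("ab",ims): cv2.imwrite(f"pics/{n}.png",cv2.resize(im[:,:,::-1],(800,600)))
s=state();print(s)
E
```

```text
scene [[351.1, 0.0, 258.9], [0.0, 351.1, 189.5], [0.0, 0.0, 1.0]] [ 0.9473 -0.1925  0.7244] [-0.2733, 0.8212, 0.4784, -0.1484]
case [(0.79, [208.0, 223.0], 11652)]
cover [(0.6, [257.0, 187.0], 3263), (0.3, [154.0, 230.0], 1225)]
flap [(0.56, [156.0, 232.0], 1241)]
drone [(0.97, [394.0, 219.0], 3353), (0.84, [244.0, 128.0], 692), (0.72, [335.0, 136.0], 2074), (0.71, [233.0, 234.0], 1702)]
battery [(0.67, [132.0, 245.0], 669)]
jar []
screwdriver [(0.55, [289.0, 224.0], 441)]
cover_hinge [(0.93, [210.0, 218.0], 11552)]
cover_edge [(0.78, [261.0, 188.0], 3375)]
flap_hinge [(0.87, [212.0, 218.0], 11443)]
flap_edge [(0.79, [157.0, 232.0], 1303)]
side [[491.8, 0.0, 259.5], [0.0, 491.8, 192.0], [0.0, 0.0, 1.0]] [0.0649 0.3417 0.902 ] [0.1538, -0.4607, 0.8332, -0.2644]
case [(0.73, [319.0, 162.0], 10038)]
cover [(0.61, [263.0, 145.0], 2227)]
flap [(0.87, [355.0, 147.0], 1711)]
drone [(0.84, [290.0, 183.0], 1403), (0.64, [280.0, 332.0], 2876), (0.61, [150.0, 325.0], 5484), (0.58, [110.0, 206.0], 4014)]
battery [(0.95, [386.0, 180.0], 628)]
jar []
screwdriver [(0.62, [353.0, 146.0], 1727), (0.5
[... 259 characters left out ...]
.15201887e+00,  5.27179744e-02,  1.61287638e+00, -6.79986543e-06,
        1.47602790e+00, -1.18984057e-01]), 'joint_vel': array([ 1.20494012e-03, -6.88673716e-05,  1.46035967e-03, -9.97542251e-04,
       -1.28494827e-03,  1.13091457e-03]), 'joint_efforts': array([-2.87680559e-04, -3.93675005e+01, -3.70462596e+01, -7.30917031e-05,
        4.22605081e-04, -2.59152972e-05]), 'tool_pos': array([0.18456182, 0.59711056, 0.23130655]), 'tool_rot': array([-6.68646006e-07,  1.49335676e-01,  9.88786557e-01, -1.51675270e-05]), 'contact_force': array([0.02220912, 0.14480263, 0.26941678]), 'ft_torque': array([-0.02653071, -0.03008727,  0.00280532]), 'grasp_force': 0.0, 'gripper_width': 1.0002608743339316}
```

View pics/a.png

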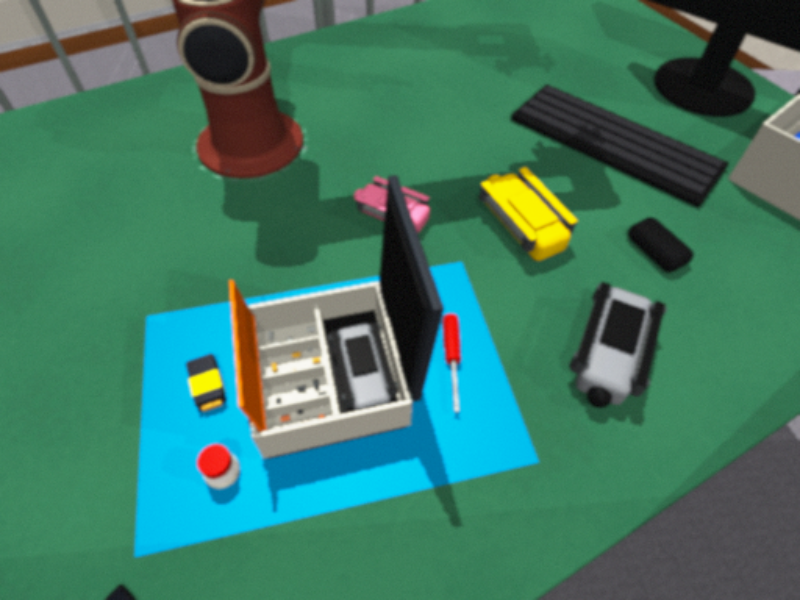

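View pics/b.png

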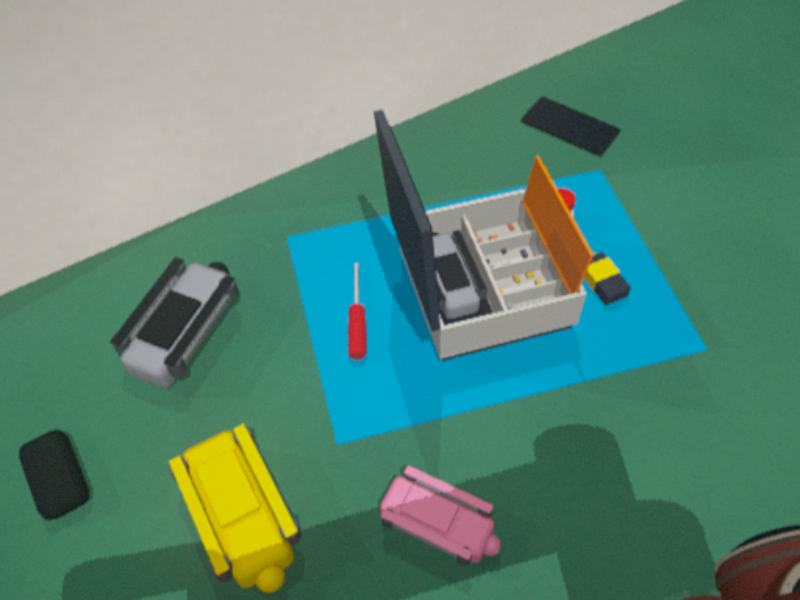

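Run:
```python
from plant import *
import cv2
a=grab_frame("scene");b=grab_frame("side")
cv2.imwrite("pics/c.png",cv2.resize(a[110:300,130:300,::-1],None,fx=3,fy=3,interpolation=cv2.INTER_CUBIC))
cv2.imwrite("pics/d.png",cv2.resize(b[65:235,230:400,::-1],None,fx=3.5,fy=3.5,interpolation=cv2.INTER_CUBIC))
```

```text
(no output)
```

View pics/c.png

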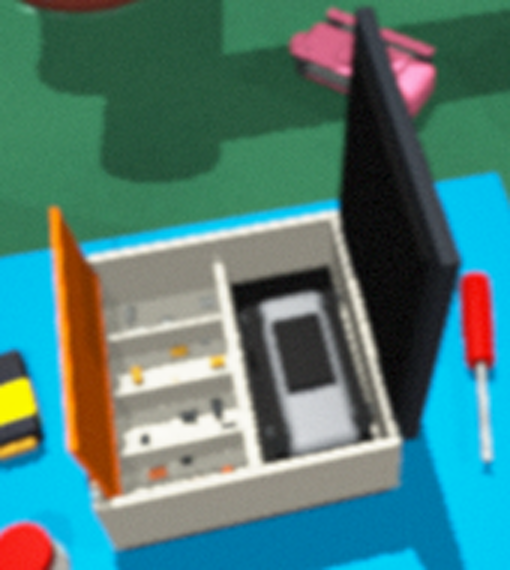

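View pics/d.png

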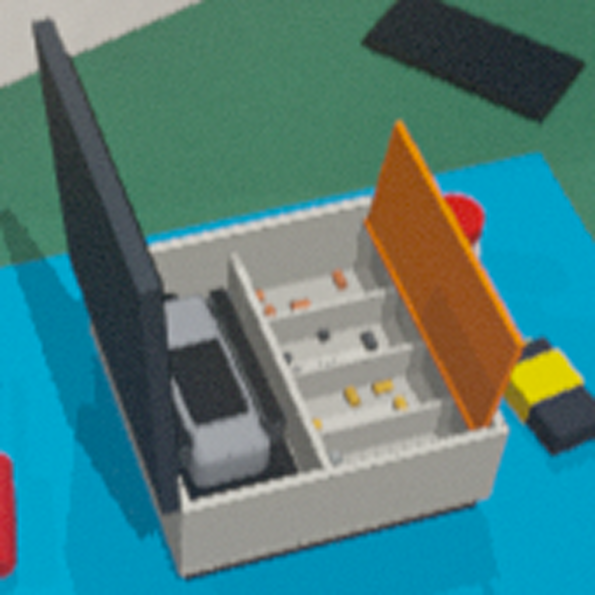

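```bash
cat > fit.py <<'E'
import numpy as np
from scipy.optimize import least_squares
from scipy.spatial.transform import Rotation as R
from plant import *
def proj(c,P):
    i=camera_info(c); A=np.array(i["attitude"]); M=A if A.shape==(3,3) else R.from_quat(A,scalar_first=True).as_matrix()
    q=(np.atleast_2d(P)-i["origin"])@M; h=q@np.array(i["camera_matrix"]).T; return h[:,:2]/h[:,2:]
def world(p,L): # L local mm
    return R.from_euler('z',p[3]).apply(np.array(L)/1000)+p[:3]
def cov(p,x,d,t): a=p[4]; return [x,100-d*np.cos(a)+t*np.sin(a),70+d*np.sin(a)+t*np.cos(a)]
def flp(p,x,d,t): a=p[5]; return [x,-88+d*np.cos(a)-t*np.sin(a),55+d*np.sin(a)+t*np.cos(a)]
E
cat > run.py <<'E'
from fit import *
C=lambda *a:(lambda p:list(a)); V=lambda *a:(lambda p:cov(p,*a)); F=lambda *a:(lambda p:flp(p,*a))
S=[(C(100,-100,70),102,508),(C(100,-100,0),119,549),(C(100,100,70),399,440),(C(100,100,0),398,484),(C(-100,100,70),338,212),
 (V(-100,200,6),364,10),(V(100,200,12),459,258),(V(100,200,0),438,265),(F(-92,86,0),53,210),(F(92,86,0),72,447)]
D=[(C(-100,100,70),170,508),(C(-100,100,0),182,578),(C(-100,-100,70),506,430),(C(-100,-100,0),490,498),
 (V(100,200,12),36,24),(V(100,200,0),52,20),(V(-100,200,12),135,294),(V(-100,200,0),160,284),(F(92,86,0),400,122),(F(-92,86,0),522,350)]
def res(p):
    r=[]
    for c,L,o,s in(("scene",S,(130,110),3),("side",D,(230,65),3.5)):
        uv=proj(c,world(p,[f(p) for f,_,_ in L])); r.append(uv-(np.array([[u,v] for _,u,v in L])/s+o))
    return np.vstack(r)
q=least_squares(lambda p:res(p).ravel(),[.5,0,.03,0,1.6,1.5],loss="soft_l1")
p=q.x; np.save("p.npy",p); print("pose",p.round(4)); print(res(p).round(1).tolist())
for n,l in dict(flap_edge=flp(p,0,86,0),flap_hinge=[0,-88,55],cover_edge=cov(p,0,200,12),cover_hinge=[0,100,70],rimz=[0,0,70]).items(): print(n,world(p,l).round(4))
i=camera_info("wrist");print(np.round(i["mount"],3).tolist())
E
python3 run.py
```

```text
pose [ 0.572  -0.0924  0.0155 -0.2788  1.6367  1.6957]
[[-2.8, 0.5], [-1.4, -0.1], [0.8, 0.5], [0.2, 0.1], [-0.5, -1.3], [-1.2, -1.8], [0.4, 1.2], [-0.1, -0.0], [-0.6, -1.3], [-0.8, 0.9], [2.2, 1.7], [-2.0, 0.0], [-0.4, 0.9], [-1.6, 0.5], [-1.8, -0.6], [-0.2, -1.0], [0.3, 0.1], [0.1, 1.1], [-1.1, 0.4], [-0.8, -0.6]]
flap_edge [ 0.5448 -0.1873  0.1558]
flap_hinge [ 0.5477 -0.177   0.0705]
cover_edge [0.6064 0.0279 0.2843]
cover_hinge [0.5995 0.0038 0.0855]
rimz [ 0.572  -0.0924  0.0855]
[[-0.0, -0.948, -0.318, 0.082], [1.0, -0.001, 0.0, -0.0], [-0.0, -0.318, 0.948, -0.142], [0.0, 0.0, 0.0, 1.0]]
```

Emit:
{"api": "play_rows", "payload": {
  "linear": [
    [0,0,0.045],
    [0,0,0.045],
    [0,0,0.045],
    [0.0215,-0.052,0],
    [0.0215,-0.052,0],
    [0.0215,-0.052,0],
    [0.0215,-0.052,0],
    [0.0215,-0.052,0]
  ],
  "turn": [1,0,0,0,0,0,0,0],
  "hand": 0
}}

```text
time: 2.3
tool_pos: [0.2923, 0.3355, 0.3665]
tool_rot: [0.0, 0.14, 0.99, 0.0]
contact_force: [0.9, 0.4, -0.6]
gripper_width: 0.006
grasp_force: 0.0
```

Emit:
{"api": "play_rows", "payload": {
  "linear": [
    [0.0215,-0.052,0],
    [0.0215,-0.052,0],
    [0.0215,-0.052,0],
    [0.0215,-0.052,0],
    [0.0215,-0.052,0],
    [0.0215,-0.052,0],
    [0.0215,-0.052,0],
    [0.0215,-0.052,0]
  ],
  "turn": [0,0,0,0,0,0,0,0]
}}

```text
time: 3.3
tool_pos: [0.4644, -0.0808, 0.3666]
tool_rot: [0.001, 0.141, 0.99, 0.0]
contact_force: [0.3, 1.2, 0.7]
gripper_width: 0.0
grasp_force: 0.0
```

Emit:
{"api": "play_rows", "payload": {
  "linear": [
    [0.0215,-0.052,0],
    [0.0215,-0.052,0],
    [0.0215,-0.052,0],
    [0,0,0],
    [0,0,0]
  ],
  "turn": [0,0,0,0,0]
}}

```text
time: 3.92
tool_pos: [0.5285, -0.2348, 0.3662]
tool_rot: [-0.0, 0.141, 0.99, 0.0]
contact_force: [-0.6, 0.4, 0.6]
gripper_width: 0.002
grasp_force: 0.0
```

Emit:
{"api": "play_rows", "payload": {
  "linear": [
    [0,0,-0.058],
    [0,0,-0.058],
    [0,0,-0.058],
    [0,0,-0.058],
    [0,0,0],
    [0.003,0.0105,0],
    [0.003,0.0105,0],
    [0,0,0]
  ],
  "turn": [0,0,0,0,0,0,0,0]
}}

```text
time: 4.92
tool_pos: [0.5362, -0.2135, 0.1371]
tool_rot: [0.002, 0.14, 0.99, -0.001]
contact_force: [0.8, -0.3, -0.1]
gripper_width: -0.0
grasp_force: 0.0
```

```bash
cat > loc.py <<'E'
from fit import *
p=np.load("p.npy"); s=state()
print("local mm",(R.from_euler('z',-p[3]).apply(s["tool_pos"]-p[:3])*1000).round(1),s["contact_force"].round(1),s["time"])
E
python3 loc.py
python3 - <<'E'
from plant import *
import cv2
a=grab_frame("scene")
cv2.imwrite("pics/e.png",cv2.resize(a[80:300,110:310,::-1],None,fx=2.7,fy=2.7,interpolation=cv2.INTER_CUBIC))
E
```

```text
local mm [  -1.  -126.3  121.7] [ 0.8 -0.3 -0.1] 4.925
```

View pics/e.png

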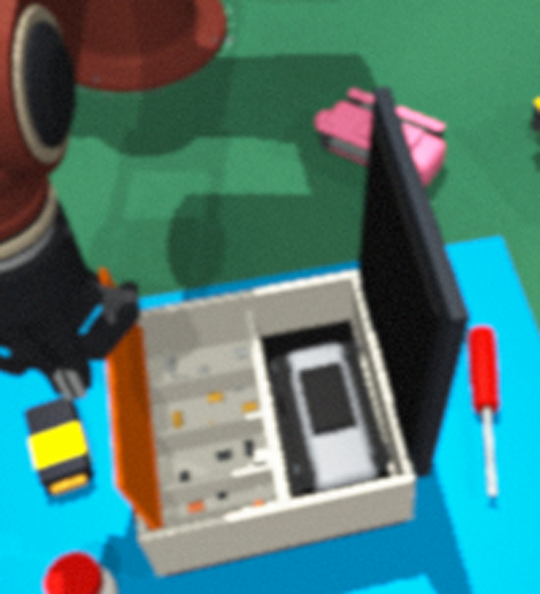

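Emit:
{"api": "play_rows", "payload": {
  "linear": [
    [0.0034,0.012,-0.001],
    [0.0028,0.0096,0],
    [0.0028,0.0096,-0.001],
    [0,0,0]
  ],
  "turn": [0,0,0,0]
}}

```text
time: 5.48
tool_pos: [0.5437, -0.1817, 0.132]
tool_rot: [-0.0, 0.14, 0.99, 0.0]
contact_force: [0.2, -0.7, 0.1]
gripper_width: -0.002
grasp_force: 0.0
```

Emit:
{"api": "play_rows", "payload": {
  "linear": [
    [0.0036,0.0125,-0.003],
    [0.0032,0.011,-0.0055],
    [0.0029,0.0101,-0.0075],
    [0,0,0]
  ],
  "turn": [0,0,0,0]
}}

```text
time: 5.98
tool_pos: [0.5528, -0.1478, 0.115]
tool_rot: [-0.001, 0.14, 0.99, 0.0]
contact_force: [-0.3, -0.4, -0.1]
gripper_width: -0.001
grasp_force: 0.0
```

```bash
python3 loc.py
python3 - <<'E'
from plant import *
import cv2
a=grab_frame("scene");b=grab_frame("side")
cv2.imwrite("pics/f.png",cv2.resize(np.hstack([a[120:300,110:310,::-1],b[50:230,220:420,::-1]]) if 0 else __import__('numpy').hstack([a[120:300,110:310,::-1],b[50:230,220:420,::-1]]),None,fx=2,fy=2,interpolation=cv2.INTER_CUBIC))
E
```

```text
local mm [ -3.2 -58.6  99.5] [-0.3 -0.4 -0.1] 5.975
```

View pics/f.png

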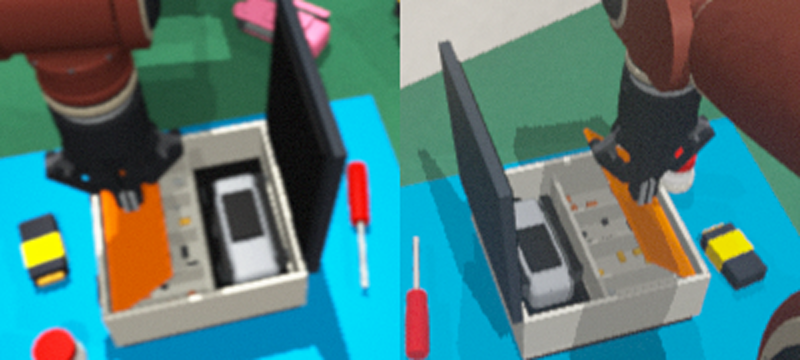

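Emit:
{"api": "play_rows", "payload": {
  "linear": [
    [0.0023,0.008,-0.006],
    [0.0018,0.0064,-0.011],
    [0.0012,0.0041,-0.012],
    [0,0.001,-0.006],
    [0,0,-0.003],
    [0,0,0]
  ],
  "turn": [0,0,0,0,0,0]
}}

```text
time: 6.82
tool_pos: [0.5583, -0.1296, 0.0778]
tool_rot: [-0.0, 0.141, 0.99, -0.0]
contact_force: [-0.0, -1.0, -0.1]
gripper_width: -0.002
grasp_force: 0.0
```

Emit:
{"api": "play_rows", "payload": {
  "linear": [
    [0,0,-0.002],
    [0,0,0]
  ],
  "turn": [0,0]
}}

```text
time: 7.08
tool_pos: [0.5587, -0.1298, 0.0764]
tool_rot: [0.0, 0.141, 0.99, -0.0]
contact_force: [-0.6, -0.6, 0.3]
gripper_width: 0.003
grasp_force: 0.0
```

Emit:
{"api": "play_rows", "payload": {
  "linear": [
    [0,0,-0.002],
    [0,0,0]
  ],
  "turn": [0,0]
}}

```text
time: 7.32
tool_pos: [0.5588, -0.1297, 0.0747]
tool_rot: [0.0, 0.141, 0.99, -0.0]
contact_force: [-0.8, 0.2, 2.5]
gripper_width: -0.005
grasp_force: 1.2
```

Emit:
{"api": "play_rows", "payload": {
  "linear": [
    [0,0,-0.0015],
    [0,0,0]
  ],
  "turn": [0,0]
}}

```text
time: 7.58
tool_pos: [0.5589, -0.1298, 0.0746]
tool_rot: [0.0, 0.141, 0.99, -0.0]
contact_force: [-4.0, 2.1, 9.2]
gripper_width: -0.003
grasp_force: 5.0
```

Emit:
{"api": "play_rows", "payload": {
  "linear": [
    [0,0,-0.001],
    [0,0,0]
  ],
  "turn": [0,0]
}}

```text
time: 7.82
tool_pos: [0.559, -0.1298, 0.0746]
tool_rot: [-0.0, 0.141, 0.99, -0.0]
contact_force: [-7.7, 2.0, 13.3]
gripper_width: -0.002
grasp_force: 7.3
```

Emit:
{"api": "play_rows", "payload": {
  "linear": [
    [0,0,0.059],
    [0,0,0.059],
    [0,0,0.059],
    [0,0,0.059],
    [0,0,0.059],
    [0,0,0]
  ],
  "turn": [0,0,0,10,10,10]
}}

```text
time: 8.57
tool_pos: [0.5604, -0.1303, 0.3744]
tool_rot: [0.005, -0.123, 0.992, -0.003]
contact_force: [-0.2, 0.3, -0.5]
gripper_width: -0.0
grasp_force: 0.0
```

Emit:
{"api": "play_rows", "payload": {
  "linear": [
    [0.015,0.05,0],
    [0.015,0.05,0],
    [0.015,0.05,0],
    [0.015,0.05,0],
    [0,0,0],
    [0,0,0],
    [0,0,0]
  ],
  "turn": [10,10,10,10,10,10,0]
}}

```text
time: 9.45
tool_pos: [0.6185, 0.0706, 0.3663]
tool_rot: [-0.0, -0.6, 0.8, 0.0]
contact_force: [0.1, 0.0, 0.1]
gripper_width: 0.002
grasp_force: 0.0
```

```bash
python3 loc.py
python3 - <<'E'
from plant import *
import cv2,numpy as np
print(state()["tool_rot"].round(3),state()["joint_pos"].round(2))
a=grab_frame("scene");b=grab_frame("side")
cv2.imwrite("pics/g.png",cv2.resize(np.hstack([a[100:300,110:310,::-1],b[50:250,220:420,::-1]]),None,fx=2,fy=2,interpolation=cv2.INTER_CUBIC))
E
```

```text
local mm [-1.000e-01  1.695e+02  3.508e+02] [0.1 0.  0.1] 9.45
[-0.  -0.6  0.8  0. ] [-0.01  0.    1.44 -0.    1.7  -2.86]
```

View pics/g.png

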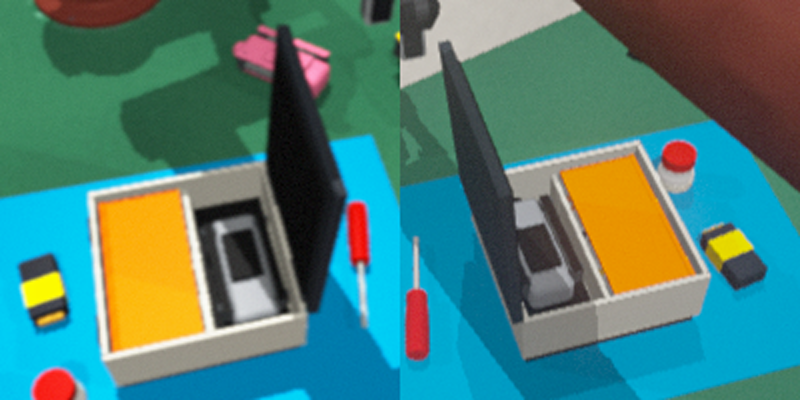

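Emit:
{"api": "play_rows", "payload": {
  "linear": [
    [0,0,0],
    [0,0,0],
    [0,0,0],
    [0,0,0],
    [0,0,0],
    [0,0,0],
    [0,0,0],
    [0,0,0]
  ],
  "turn": [-10,-10,-10,-10,-10,-10,-10,-10]
}}

```text
time: 10.55
tool_pos: [0.6186, 0.0701, 0.3667]
tool_rot: [-0.0, 0.058, 0.998, 0.0]
contact_force: [-0.7, 0.5, -0.3]
gripper_width: 0.001
grasp_force: 0.0
```

Emit:
{"api": "play_rows", "payload": {
  "linear": [
    [0,0,0],
    [0,0,0],
    [0,0,0],
    [0,0,0],
    [0,0,0],
    [0,0,0],
    [0,0,0],
    [0,0,0]
  ],
  "turn": [-10,-10,-10,-10,-10,-10,-10,-10]
}}

```text
time: 11.55
tool_pos: [0.6185, 0.0701, 0.3668]
tool_rot: [0.0, 0.686, 0.727, 0.0]
contact_force: [0.3, 0.3, 0.1]
gripper_width: -0.004
grasp_force: 0.0
```

Emit:
{"api": "play_rows", "payload": {
  "linear": [
    [0,0,-0.037],
    [0,0,-0.037],
    [0,0,-0.037],
    [0,0,0]
  ],
  "turn": [-10,-10,0,0]
}}

```text
time: 12.05
tool_pos: [0.6165, 0.0701, 0.2516]
tool_rot: [-0.002, 0.8, 0.6, -0.003]
contact_force: [-0.4, -0.5, 0.3]
gripper_width: -0.001
grasp_force: 0.0
```

```bash
python3 loc.py
python3 - <<'E'
from fit import *
p=np.load("p.npy").copy(); print(state()["joint_pos"].round(2),state()["tool_rot"].round(3))
# corner path
for th in [1.637,1.5,1.3,1.1,.9,.7,.5,.3,.15,.05,0]:
    p[4]=th;c=cov(p,0,170,12); print(th,round(c[1]+11,1),round(c[2],1))
E
```

```text
local mm [ -1.9 168.5 236.1] [-0.4 -0.5  0.3] 12.05
[-0.01  0.04  1.6  -0.    1.52  0.28] [-0.002  0.8    0.6   -0.003]
1.637 134.2 238.8
1.5 110.9 240.4
1.3 77.1 237.0
1.1 44.6 226.9
0.9 14.7 210.6
0.7 -11.3 188.7
0.5 -32.4 162.0
0.3 -47.9 131.7
0.15 -55.3 107.3
0.05 -58.2 90.5
0 -59.0 82.0
```

Emit:
{"api": "play_rows", "payload": {
  "linear": [
    [-0.0047,-0.0163,0.002],
    [-0.0047,-0.0163,0.001],
    [-0.0033,-0.0115,0],
    [-0.0033,-0.0115,0],
    [-0.0033,-0.0115,0],
    [0,0,0]
  ],
  "turn": [0,0,0,0,0,0]
}}

```text
time: 12.8
tool_pos: [0.5988, 0.0021, 0.2585]
tool_rot: [0.0, 0.8, 0.6, -0.001]
contact_force: [-0.1, -0.8, -1.3]
gripper_width: -0.003
grasp_force: 0.0
```

```bash
python3 loc.py
```

```text
local mm [-2.00e-01  9.82e+01  2.43e+02] [-0.1 -0.8 -1.3] 12.8
```

Emit:
{"api": "play_rows", "payload": {
  "linear": [
    [-0.0029,-0.0101,-0.003],
    [-0.0029,-0.0101,-0.003],
    [-0.0045,-0.0156,-0.005],
    [-0.0045,-0.0156,-0.005],
    [-0.0041,-0.0144,-0.008],
    [-0.0041,-0.0144,-0.008],
    [0,0,0]
  ],
  "turn": [0,0,0,0,0,0,0]
}}

```text
time: 13.68
tool_pos: [0.5751, -0.0781, 0.2251]
tool_rot: [-0.001, 0.8, 0.6, -0.001]
contact_force: [-0.2, 0.4, 0.4]
gripper_width: 0.002
grasp_force: 0.0
```

```bash
python3 loc.py;  python3 - <<'E'
from plant import *
import cv2,numpy as np
a=grab_frame("scene");b=grab_frame("side")
cv2.imwrite("pics/h.png",cv2.resize(np.hstack([a[100:300,110:310,::-1],b[50:250,220:420,::-1]]),None,fx=2,fy=2,interpolation=cv2.INTER_CUBIC))
E
```

```text
local mm [ -0.9  14.5 209.6] [-0.2  0.4  0.4] 13.675
```

View pics/h.png

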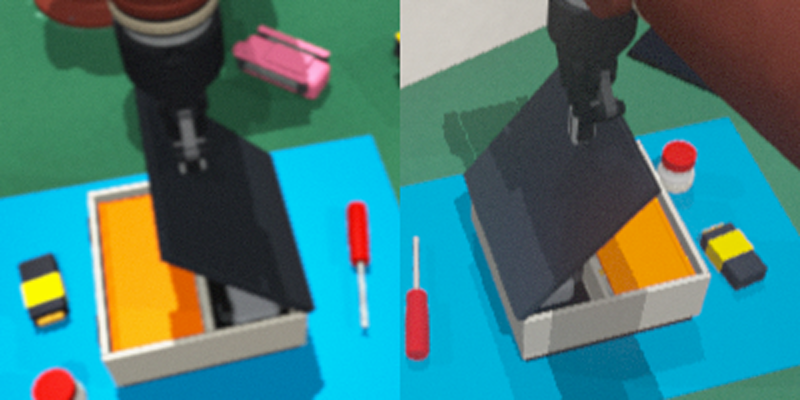

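Emit:
{"api": "play_rows", "payload": {
  "linear": [
    [-0.0036,-0.0125,-0.0105],
    [-0.0036,-0.0125,-0.0105],
    [-0.0029,-0.0101,-0.0133],
    [-0.0029,-0.0101,-0.0133],
    [-0.0021,-0.0074,-0.015],
    [-0.0021,-0.0074,-0.015],
    [0,0,0]
  ],
  "turn": [0,0,0,0,0,0,0]
}}

```text
time: 14.65
tool_pos: [0.5576, -0.1368, 0.1467]
tool_rot: [-0.002, 0.8, 0.6, -0.001]
contact_force: [-0.3, 0.4, 0.4]
gripper_width: -0.002
grasp_force: 0.0
```

Emit:
{"api": "play_rows", "payload": {
  "linear": [
    [-0.001,-0.0036,-0.012],
    [-0.001,-0.0036,-0.012],
    [-0.0005,-0.0015,-0.008],
    [0,-0.001,-0.006],
    [0,0,0]
  ],
  "turn": [0,0,0,0,0]
}}

```text
time: 15.28
tool_pos: [0.5561, -0.1464, 0.1104]
tool_rot: [-0.001, 0.8, 0.601, -0.0]
contact_force: [1.0, -0.5, -0.0]
gripper_width: 0.001
grasp_force: 0.0
```

```bash
python3 loc.py
```

```text
local mm [ -0.4 -56.3  94.9] [ 1.  -0.5 -0. ] 15.275
```

Emit:
{"api": "play_rows", "payload": {
  "linear": [
    [0,0,-0.004],
    [0,0,-0.003],
    [0,0,-0.002],
    [0,0,0]
  ],
  "turn": [0,0,0,0]
}}

```text
time: 15.78
tool_pos: [0.5565, -0.1465, 0.102]
tool_rot: [-0.0, 0.8, 0.601, 0.0]
contact_force: [0.8, 0.1, -0.5]
gripper_width: -0.001
grasp_force: 0.0
```

Emit:
{"api": "play_rows", "payload": {
  "linear": [
    [0,0,-0.0015],
    [0,0,0]
  ],
  "turn": [0,0]
}}

```text
time: 16.02
tool_pos: [0.5565, -0.1465, 0.1005]
tool_rot: [-0.0, 0.8, 0.601, 0.0]
contact_force: [-0.0, 0.2, 0.2]
gripper_width: -0.0
grasp_force: 0.1
```

Emit:
{"api": "play_rows", "payload": {
  "linear": [
    [0,0,-0.0015],
    [0,0,0]
  ],
  "turn": [0,0]
}}

```text
time: 16.27
tool_pos: [0.5566, -0.1466, 0.0993]
tool_rot: [0.0, 0.8, 0.601, 0.0]
contact_force: [-0.1, 0.3, 2.3]
gripper_width: 0.001
grasp_force: 0.6
```

Emit:
{"api": "play_rows", "payload": {
  "linear": [
    [0,0,-0.0015],
    [0,0,0]
  ],
  "turn": [0,0]
}}

```text
time: 16.52
tool_pos: [0.5567, -0.1466, 0.0992]
tool_rot: [-0.0, 0.8, 0.601, -0.0]
contact_force: [-4.0, 1.3, 10.0]
gripper_width: -0.0
grasp_force: 4.1
```

Emit:
{"api": "play_rows", "payload": {
  "linear": [
    [0,0,-0.001],
    [0,0,0]
  ],
  "turn": [0,0]
}}

```text
time: 16.77
tool_pos: [0.5567, -0.1466, 0.0991]
tool_rot: [-0.0, 0.8, 0.601, -0.0]
contact_force: [-6.4, 1.7, 12.2]
gripper_width: 0.0
grasp_force: 6.3
```

Emit:
{"api": "play_rows", "payload": {
  "linear": [
    [0,0,-0.001],
    [0,0,0],
    [0,0,0]
  ],
  "turn": [0,0,0]
}}

```text
time: 17.15
tool_pos: [0.5568, -0.1466, 0.0991]
tool_rot: [-0.0, 0.799, 0.601, -0.0]
contact_force: [-8.8, 3.3, 17.2]
gripper_width: -0.003
grasp_force: 8.5
```

Firmly at the stop. Retreat and check.

Emit:
{"api": "play_rows", "payload": {
  "linear": [
    [0,0,0.02],
    [0,0,0.05],
    [0,0,0.06],
    [0,0,0.06],
    [0,0,0.05],
    [0,0,0],
    [0,0,0]
  ],
  "turn": [0,0,0,0,0,0,0]
}}

```text
time: 18.02
tool_pos: [0.5564, -0.1465, 0.3353]
tool_rot: [-0.0, 0.8, 0.601, -0.0]
contact_force: [0.2, -0.1, -0.1]
gripper_width: 0.0
grasp_force: 0.0
```

Run:
```python
from plant import *
import cv2,numpy as np
a=grab_frame("scene");b=grab_frame("side")
cv2.imwrite("pics/i.png",cv2.resize(np.hstack([a[100:300,110:310,::-1],b[50:250,220:420,::-1]]),None,fx=2,fy=2,interpolation=cv2.INTER_CUBIC))
```

```text
(no output)
```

View pics/i.png

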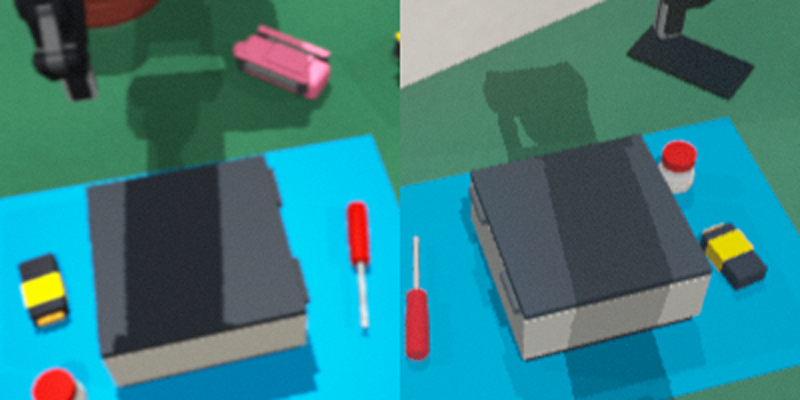

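The pictures show the cover flush on the rim, with the battery, jar and screwdriver where they were and the hand clear above.

```bash
python3 -c "
from plant import *
print(job_done())"
```

```text
the job is handed in; nothing more can be done
None
```

The job is handed in: the flap was pushed flat first, then the cover was pressed fully shut. Measured force stayed at about 17 N or less, the battery, jar and screwdriver look unmoved, and the hand is clear; the handover returned no verdict.

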